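# Open the gas valve with the key from the rack

## Robot

A 7-joint arm with a two-finger parallel gripper is mounted at the origin on the work surface. World frame = base frame: x ahead of the robot, y to its left, z up, the work surface at z = 0. Lengths are in m, angles in rad, forces in N, time in s.
With the tool pointing down it reaches from about 0.4 to 0.9 m from the base axis. Payload 5.6 kg.
Tool frame: the origin (TCP) lies midway between the tips of the shut fingers; the grasp point (between the pads) lies 19 mm behind it; z points along the fingers, y is the line along which they close (so a half turn about z gives the same grasp; the last joint's range is limited). The gripper opens to 92 mm and grips with 3 to 60 N. Pads are 20 mm wide; open, the fingers measure 128 mm over their backs; the gripper's body (75 mm by 189 mm) begins 69 mm behind the grasp point.
Start: joints at [1.286, 0.468, -0.012, 1.603, 0.006, 1.071, -0.056], TCP at [0.156, -0.631, 0.215] pointing down, gripper open.
Joint ranges: [-2.53, 2.53], [-0.31, 2.02], [-1.57, 1.55], [0.28, 2.44], [-1.29, 4.43], [0.15, 1.84], [-2.92, 2.92]. Speed limits (rad/s): [2.57, 2.57, 3.14, 3.14, 3.14, 3.14, 3.14].

## Interface

Orientations are given as a 3x3 rotation matrix whose columns are the frame's x, y, z axes.
In Python, from station import env, effector, solver, viewer, workorder, search_frame, tip_of gives the robot as it stands. Calls block until the motion is done:
- env.reach(position, orientation): joint-space move of the TCP to a pose.
- env.movel(position, frame=None, rate=0.15): straight line of the TCP; frame=None keeps the orientation; rate is the mean speed in m/s.
- env.goto_joints(angles): joint-space move.
- effector.release() and effector.grasp(squeeze=None): open the fingers fully, or close them until they stop; squeeze is the grip in N (None keeps the last).
- env.pause(seconds).
- solver.inverse_kinematics(position, orientation): joint angles nearest the present ones, or None.
- env.sense(): the state.
- viewer.read_camera(name): name is "side" or "top" or "wrist"; returns (picture, depth): 480x640x3 uint8, red, green, blue; 480x640 float32, m along the optical axis (not along the pixel's ray), 0 where there is no reading.
- viewer.camera_info(name): a dict with "intrinsics" (3x3 intrinsics, pixels), "eye" and "rotation" of the camera in the world; the wrist camera has in their place "T_tool_cam" (4x4, takes a point from camera to tool coordinates, whose origin is the TCP and whose axes are the flange's). Camera axes: x right, y up, looking along -z (the intrinsics and any distortion apply to the point x, -y, -z); pixel columns grow to the right and rows downward; lengths in m; the calibration is good to about 2 mm. The wrist camera is an equidistant fisheye: a pixel r from the principal point sees the ray r / f radians off the axis. A picture is of the moment at which its call begins: read the wrist's pose just before it. camera_info takes no time and is no camera call.
A pose or a line that the arm cannot do raises env.PlanningError and nothing moves.
- workorder.finish_job(): hands the job in; it is judged then, once.
Trained networks look in the newest picture that a camera, given by its name, has taken for a name from the list of things; names that differ only in an ending like _2 or _b are one class to them, and where a whole thing is asked for, a point or a joint stands for the part that bears it (a point fixed in the world has none). Each returns a list of dicts, best first, with "score" (0 to 1); they miss things now and then, are a little off and sometimes report something else, mostly with a low value. They report only what shows in the picture. A call takes as long as a camera call.
- search_frame(camera, name): "at" ([x, y, z] in m, in world coordinates, good to about 4 mm: the middle of the surface that is visible of it).
- tip_of(camera, name): "at" ([x, y, z] in m, in world coordinates, good to about 4 mm: a listed point, or the origin of a listed thing).
The state is a dict: "t": time; "joint_positions": joint angles; "joint_velocities": joint speeds; "tau": joint torques, N m; "ee_pos": TCP position; "tcp_rot": TCP orientation; "wrist_force": force on the tool from outside, world axes, zero at the start; "moment": the same for the moment, N m; "gripper_width": finger opening in m; "grasp_force": force on a finger pad.
Only numpy, scipy, OpenCV 4.12 (cv2) and the standard library are available. Lean on these libraries where they do the work, as an engineer would, in place of code of your own. Each camera call takes 0.05 s, during which the arm holds its last target. There are 200 camera calls.

## Task

Open the nitrogen line to the mass spectrometer: lift the shorter T-handled key (the one with the square box socket) up and off its hooks, lower it fully home over the square spindle of the gas valve, and turn it counter-clockwise, about a quarter turn, to the valve's open stop. Let go and leave the key standing on the spindle, as is the rule while gas is on. Do not drop the key; leave the other key hanging and everything else on the table where it is.

Things in the scene. Friction and masses are not known exactly. Their poses are not given: they have to be found in the camera images.
- rack: Key rack, fixed: base plate 160 x 270 x 8 mm, two uprights, a cross rail along its y (near face 69 mm to the +x of the origin, top 189 mm). Two pairs of 7 mm prongs run level from the rail towards its -x; their ends, 22 mm to the -x of the origin, turn up to 195 mm, the rack's highest point. Each key's T-bar lies across a pair. Origin: on the table below the bars, half-way between the keys.
- hook_left (a point): Where a bar rests on the pair of prongs at the rack's +y side: mid-way between the two prongs (47 mm of free gap for the stem), at their upper side, 180 mm above the table. Either key may hang here. The key must rise 15 mm (better 25) to pass the upturned ends and be drawn off towards the rack's -x, or 115 mm straight up.
- hook_right (a point): The same on the pair at the rack's -y side, 130 mm from the other. Either key may hang here.
- key_bar (a point): Centre of the T-bar of the shorter key, the one to use (steel, 0.2 to 0.4 kg, 118 mm tall). Bar: 100 mm along the key's y, 14 mm wide (x), 14 mm high (z up, away from the stem). Below its middle a 13 mm round stem; from 73 mm below this point a square box socket, 28 mm outside. Grip the bar's middle from above, across its width.
- key_mouth (a point): Centre of the open lower end of that key's socket, 111 mm below the bar's centre. The hole is square, 18 mm wide, 30 mm deep (its floor is 81 mm below the bar's centre), sides parallel to the key's x and y.
- hex_key_bar (a point): Centre of the T-bar of the other key, to be left hanging: the same bar, but a longer, thinner stem (11 mm) with a plain 14 mm hexagon end, 172 mm tall in all.
- gas_line: Gas line, fixed: base plate 110 x 230 x 8 mm, on it a steel pipe along its y, 45 mm above the table, with a brass plug valve in its middle and a pressure gauge (52 mm, up to 125 mm high) 66 mm to the +y. Origin: on the table, on the valve's axis. The brass ends 82 mm above the table; the square spindle stands up from it.
- spindle_tip (a point): Top centre of the valve's square spindle, 116 mm above the table; turns with it, x and y parallel to the flats, z up. 34 mm tall, 16 mm square, top 6 mm tapering to 8 mm. The key fits in any of four quarter turns, 1 mm spare per side, with about 0.13 rad of play either way. Fully home, the socket's floor rests on this tip: mouth 30 mm below it, bar's centre 81 mm above it.
- valve (a joint): Turn of the valve spindle, rad: 0 at the shut stop, 1.571 at the open stop, growing counter-clockwise seen from above. Shut below about 0.4; starts in 0.05 to 0.35. Friction about 0.12 N m; it stays where it is left. Its dark pointer, just above the brass, points along the gas line's +x at 0 and along the pipe (+y) when open.
- solvent_bottle: Bystander: glass bottle, 60 mm thick, 110 mm tall, standing beyond the gas line. Origin under its centre.
- beaker: Bystander: glass beaker, 68 mm wide, 85 mm tall, standing beyond the rack. Origin under its centre.
- spanner: Bystander: open-ended spanner, 165 mm long (x), 8 mm thick, lying flat before the gas line. Origin under its centre.

How it is judged:
By the outcome, as a careful person would: the job done as asked, in the order asked, and still so for the second after the job is handed in, with the robot touching nothing.
It also fails if it takes over 58 s, if anything falls off the work surface, if the arm or the gripper's body presses on something with over 40 N, if the wrist force passes 120 N, or if a joint passes its speed limit or range.

## Working session

There is one attempt and no reset: what is moved stays moved. The work goes in short steps, each a Python script; the robot and the scene stay as the last script left them, time stands still between calls to the robot, and variables do not carry over. Pictures are saved under pics/ and viewed, at most 10 in all, crops included, and the job is handed in when it is done.

```bash
ls; mkdir -p pics; python3 - <<'E'
from station import env, effector, solver, viewer, workorder, search_frame, tip_of
import cv2,numpy as np
for c in ["top","side"]:
    p,d=viewer.read_camera(c); cv2.imwrite(f"pics/{c}0.png",p[:,:,::-1]); np.save(f"pics/{c}0d.npy",d)
    i=viewer.camera_info(c); print(c,i)
    for n in ["rack","hook_left","hook_right","key_bar","key_mouth","hex_key_bar","gas_line","spindle_tip","solvent_bottle","beaker","spanner"]:
        print(n,[(np.round(r["at"],3),round(r["score"],2)) for r in tip_of(c,n)[:2]])
print(env.sense()["t"])
E
```

```text
pics
top {'intrinsics': array([[571.24825336,   0.        , 313.38669382],
       [  0.        , 571.24825336, 227.30608721],
       [  0.        ,   0.        ,   1.        ]]), 'eye': array([ 0.48454957, -0.03294965,  1.22274552]), 'rotation': array([[-0.02426315,  0.99718791, -0.07090544],
       [-0.99967955, -0.02471351, -0.00548115],
       [-0.00721806,  0.07074973,  0.99746798]])}
rack [(array([0.525, 0.229, 0.001]), 0.78)]
hook_left [(array([0.506, 0.29 , 0.181]), 0.81)]
hook_right [(array([0.544, 0.166, 0.18 ]), 0.66)]
key_bar [(array([0.541, 0.169, 0.185]), 0.64), (array([ 0.448, -0.17 , -0.005]), 0.39)]
key_mouth [(array([0.537, 0.17 , 0.079]), 0.79), (array([0.521, 0.229, 0.001]), 0.72)]
hex_key_bar [(array([0.507, 0.296, 0.184]), 0.61)]
gas_line [(array([ 0.558, -0.206,  0.003]), 0.81)]
spindle_tip [(array([ 0.56, -0.21,  0.12]), 0.66)]
solvent_bottle [(array([ 0.626, -0.315,  0.   ]), 0.84)]
beaker [(array([ 0.682,  0.265, -0.   ]), 0.6)]
spanner [(array([ 0.45 , -0.174, -0.004]), 0.62)]
side {'intrinsics': array([[503.84324066,   0.        , 308.20830475],
       [  0
[... 238 characters left out ...]
68, -0.60424592],
       [ 0.01719541,  0.62710316,  0.77874639]])}
rack [(array([0.524, 0.233, 0.001]), 0.75)]
hook_left [(array([0.505, 0.288, 0.18 ]), 0.78)]
hook_right [(array([0.539, 0.164, 0.182]), 0.85)]
key_bar [(array([0.541, 0.167, 0.183]), 0.92)]
key_mouth [(array([0.537, 0.165, 0.074]), 0.65)]
hex_key_bar [(array([0.508, 0.296, 0.187]), 0.85), (array([ 0.556, -0.206,  0.001]), 0.39)]
gas_line [(array([ 0.556, -0.206,  0.   ]), 0.8)]
spindle_tip [(array([ 0.558, -0.208,  0.117]), 0.55)]
solvent_bottle [(array([ 0.622, -0.318,  0.002]), 0.76)]
beaker [(array([0.683, 0.266, 0.004]), 0.84), (array([ 0.557, -0.212,  0.117]), 0.29)]
spanner [(array([ 0.45 , -0.175, -0.001]), 0.86)]
1.2
```

View pics/top0.png

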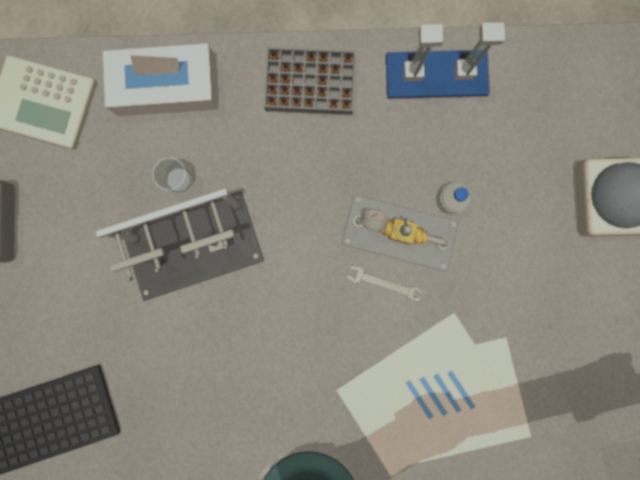

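View pics/side0.png

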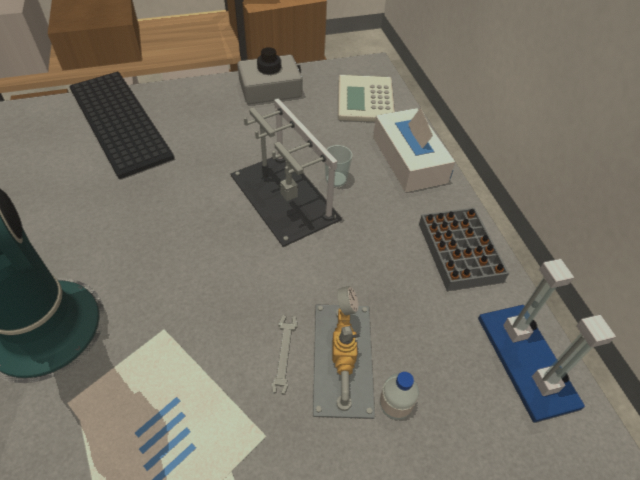

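```bash
cat > h.py <<'E'
from station import env, effector, solver, viewer, workorder, search_frame, tip_of
import cv2,numpy as np
def R(th):  # tool down, tool y along heading th
    y=np.array([np.cos(th),np.sin(th),0]); z=np.array([0,0,-1.]); return np.column_stack([np.cross(y,z),y,z])
def heading():
    y=env.sense()["tcp_rot"][:,1]; return np.arctan2(y[1],y[0])
def wrist(name):
    s=env.sense(); p,d=viewer.read_camera("wrist"); i=viewer.camera_info("wrist")
    T=np.eye(4);T[:3,:3]=s["tcp_rot"];T[:3,3]=s["ee_pos"]
    cv2.imwrite(f"pics/{name}.png",p[:,:,::-1]); np.savez(f"pics/{name}.npz",p=p,d=d,T=T@i["T_tool_cam"],K=i["intrinsics"])
def ray(f,u,v):
    K=f["K"]; x=(u-K[0,2])/K[0,0]; y=(v-K[1,2])/K[1,1]; r=np.hypot(x,y)+1e-12
    return f["T"][:3,:3]@np.array([np.sin(r)*x/r,-np.sin(r)*y/r,-np.cos(r)])
def onz(f,u,v,z):
    r=ray(f,u,v); e=f["T"][:3,3]; return e+r*(z-e[2])/r[2]
def pix(f,P):
    c=f["T"][:3,:3].T@(np.asarray(P)-f["T"][:3,3]); x,y,z=c[0],-c[1],-c[2]; h=np.hypot(x,y); a=np.arctan2(h,z)
    return f["K"][0,0]*a*x/h+f["K"][0,2], f["K"][1,1]*a*y/h+f["K"][1,2]
def st():
    s=env.sense(); print("t",round(s["t"],2),"p",np.round(s["ee_pos"],4),"h",round(heading(),3),"w",round(s["gripper_width"],4),"F",np.round(s["wrist_force"],1),"M",np.round(s["moment"],2),"g",round(s["grasp_force"],1),"j7",round(s["joint_positions"][6],2))
E
python3 - <<'E'
from h import *
i=viewer.camera_info("wrist"); print(np.round(i["T_tool_cam"],3),i["intrinsics"]); st(); print(env.sense()["tcp_rot"].round(3))
for nm,p,hs in [("key",(0.541,0.168,0.17),[0.29,0.29+np.pi,0.29-np.pi]),("valve",(0.559,-0.208,0.178),[-0.1+k*np.pi/2 for k in range(-2,4)]),("valve end",(0.559,-0.208,0.178),[1.43+k*np.pi/2 for k in range(-3,3)])]:
    for h in hs:
        q=solver.inverse_kinematics(np.array(p),R(h)); print(nm,round(h,2),None if q is None else np.round(q,2))
E
```

```text
[[-0.     0.969  0.247  0.07 ]
 [ 1.     0.    -0.001 -0.001]
 [-0.001  0.247 -0.969 -0.17 ]
 [ 0.     0.     0.     1.   ]] [[371.64829954   0.         320.02859225]
 [  0.         371.64829954 236.25429136]
 [  0.           0.           1.        ]]
t 1.2 p [ 0.1556 -0.6311  0.2146] h -1.329 w 0.0917 F [-0.1  0.1 -0.2] M [-0.04  0.    0.  ] g 0.0 j7 -0.06
[[ 0.971  0.239 -0.   ]
 [ 0.239 -0.971 -0.   ]
 [-0.     0.    -1.   ]]
key 0.29 [ 0.46  0.7  -1.16  1.8   0.71  1.13 -0.65]
key 3.43 [ 0.52  0.83 -1.32  1.8   0.86  1.24  2.38]
key -2.85 [ 0.52  0.83 -1.32  1.8   0.86  1.24  2.38]
valve -3.24 [ 0.23  0.42  0.09  1.78 -0.04  0.95 -2.9 ]
valve -1.67 [ 0.48  0.43 -0.23  1.76  0.12  0.96 -1.47]
valve -0.1 [ 0.71  0.48 -0.54  1.74  0.29  0.99 -0.04]
valve 1.47 [ 0.82  0.53 -0.7   1.74  0.39  1.02  1.45]
valve 3.04 [ 0.23  0.42  0.09  1.78 -0.04  0.95 -2.9 ]
valve 4.61 [ 0.48  0.43 -0.23  1.76  0.12  0.96 -1.47]
valve end -3.28 [-0.57  0.82  1.35  1.83 -0.86  1.23 -2.24]
valve end -1.71 [ 0.47  0.43 -0.22  1.76  0.11  0.96 -1.51]
valve end -0.14 [ 0.71  0.48 -0.54  1.74  0.29  0.99 -0.08]
valve end 1.43 [ 0.82  0.53 -0.7   1.74  0.39  1.02  1.41]
valve end 3.0 [-0.57  0.82  1.35  1.83 -0.86  1.23 -2.24]
valve end 4.57 [ 0.47  0.43 -0.22  1.76  0.11  0.96 -1.51]
```

```bash
python3 - <<'E'
from h import *
h=-0.1; x=R(h)[:,0]
env.reach(np.array([0.559,-0.208,0.17])-0.07*x,R(h)); st(); wrist("w1")
print("spindle",[(np.round(r["at"],4),round(r["score"],2)) for r in tip_of("wrist","spindle_tip")[:2]],[(np.round(r["at"],4),round(r["score"],2)) for r in tip_of("wrist","gas_line")[:2]])
f=np.load("pics/w1.npz"); u,v=pix(f,(0.559,-0.208,0.116)); print(u,v)
h=0.29; x=R(h)[:,0]
env.reach(np.array([0.5415,0.168,0.27])-0.03*x,R(h)); st(); wrist("w2")
for n in ["key_bar","key_mouth","hook_right"]: print(n,[(np.round(r["at"],4),round(r["score"],2)) for r in tip_of("wrist",n)[:2]])
f2=np.load("pics/w2.npz"); u2,v2=pix(f2,(0.5415,0.168,0.194)); print(u2,v2); st()
def crop(n,u,v,k,hw):
    im=cv2.imread(f"pics/{n}.png"); a=int(max(0,u-hw));b=int(max(0,v-hw)); print(n,"origin",a,b,"x",k)
    return cv2.resize(im[b:b+2*hw,a:a+2*hw],None,fx=k,fy=k,interpolation=cv2.INTER_CUBIC)
cv2.imwrite("pics/w1c.png",crop("w1",u,v,4,74))
cv2.imwrite("pics/w2c.png",crop("w2",u2,v2,3,99))
E
```

```text
t 3.12 p [ 0.5512 -0.2796  0.17  ] h -0.103 w 0.0918 F [-0.7 -0.3  0.2] M [-0.02 -0.07 -0.  ] g 0.0 j7 0.1
spindle [(array([ 0.5569, -0.2064,  0.1176]), 0.71)] [(array([ 0.5583, -0.2118, -0.0032]), 0.9)]
320.46258182593976 140.06323211099186
t 4.85 p [0.5506 0.1373 0.2694] h 0.287 w 0.092 F [ 0.7 -0.7 -0.5] M [-0.09 -0.15 -0.02] g 0.0 j7 -0.25
key_bar [(array([0.5414, 0.1705, 0.1852]), 0.93)]
key_mouth [(array([0.5384, 0.1679, 0.0778]), 0.84)]
hook_right [(array([0.5449, 0.1671, 0.1817]), 0.57), (array([0.5372, 0.1679, 0.0767]), 0.49)]
319.4236709919956 200.35969096148116
t 5.05 p [0.5504 0.1381 0.2697] h 0.288 w 0.0918 F [ 0.  -1.1  0.1] M [ 0.04 -0.13  0.02] g 0.0 j7 -0.25
w1 origin 246 66 x 4
w2 origin 220 101 x 3
```

View pics/w1c.png

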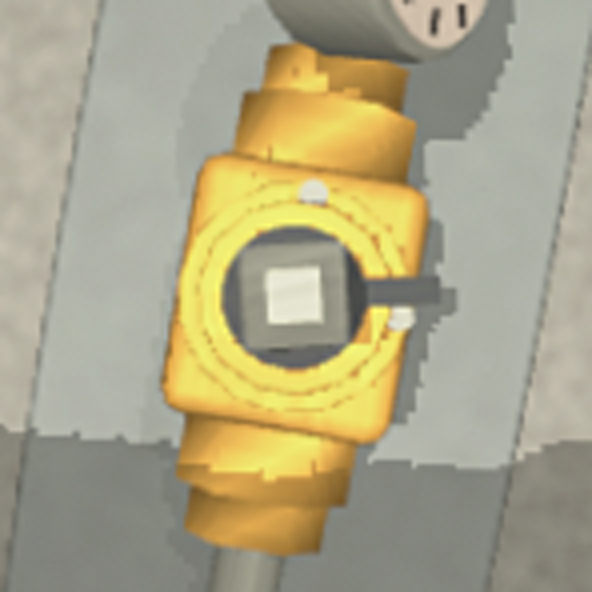

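View pics/w2.png

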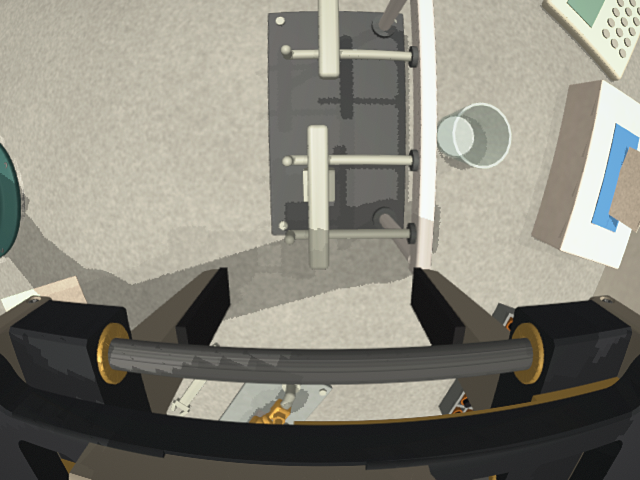

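```bash
python3 - <<'E'
from h import *
f=np.load("pics/w1.npz"); g=np.load("pics/w2.npz")
def W(c,z): return onz(f,246+(c[0]+.5)/4-.5,66+(c[1]+.5)/4-.5,z)[:2]
C=[W(c,.116) for c in [(266,270),(321,266),(325,321),(268,325)]]
cen=np.mean(C,0); a=lambda d:np.arctan2(d[1],d[0])
print("spindle",cen.round(4),"yaw",[round(x,3) for x in (a(C[1]-C[0]),a(C[2]-C[3]),a(C[0]-C[3])-np.pi/2,a(C[1]-C[2])-np.pi/2)])
print("pointer",[round(a(W((440,290),z)-cen),3) for z in(.084,.09)])
print("plate",round(a(W((105,0),.008)-W((10,590),.008))-np.pi/2,3))
# bar, refine edges with thresholding
A,B=onz(g,317.5,126,.194)[:2],onz(g,320,267,.194)[:2]
print("bar ends",A,B,"mid",(A+B)/2,"len",np.linalg.norm(A-B),"yaw",a(A-B)-np.pi/2)
for (u0,v0,u1,v1) in [(308.5,126,311.5,267),(327,126,328,267)]:
    print("edge yaw",a(onz(g,u0,v0,.194)[:2]-onz(g,u1,v1,.194)[:2])-np.pi/2)
d=g["d"]; print("depth row",d[215,300:335].round(3))
im=g["p"]; print(im[120:130,317].mean(1).astype(int), im[260:272,320].mean(1).astype(int)); print(im[180,300:335].mean(1).astype(int)); print(im[140,300:335].mean(1).astype(int)); print(im[228,300:335].mean(1).astype(int))
# rail direction
E
```

```text
spindle [ 0.5584 -0.2076] yaw [np.float64(-0.03), np.float64(-0.033), np.float64(-0.069), np.float64(-0.03)]
pointer [np.float64(-0.046), np.float64(-0.048)]
plate -0.277
bar ends [0.52633492 0.21500456] [0.55512931 0.12316543] mid [0.54073212 0.169085  ] len 0.096247297340636 yaw 0.30382353549581453
edge yaw 0.30307158482359386
edge yaw 0.2975817853231728
depth row [0.439 0.438 0.438 0.438 0.438 0.44  0.44  0.44  0.252 0.251 0.251 0.25
 0.25  0.249 0.251 0.25  0.25  0.249 0.25  0.249 0.251 0.251 0.249 0.25
 0.25  0.25  0.25  0.25  0.253 0.438 0.44  0.439 0.439 0.437 0.438]
[107 108 108 106 109 160 189 205 218 223] [154 154 153 153 153 154 151 143 128 126 143 143]
[103  99 113 196 219 221 223 181 158 179 198 217 228 225 222 220 219 219
 219 221 221 221 222 224 223 212 193 166 135 155 167 165 163 162 146]
[109 108 109 108 108 107 103 130 173 198 219 234 230 225 225 225 223 222
 225 227 226 225 225 225 220 208 190 148 106 104 107 107 108 107 107]
[ 71  69  71  70  69  70  69  67  82 120 165 198 213 221 223 219 217 178
 161 164 194 221 222 221 226 215 199 182 129  83  74  75  76  75  75]
```

```bash
python3 - <<'E'
from h import *
h=0.30; ax=np.array([np.cos(h),np.sin(h),0])
p=np.array([0.5407,0.1690,0.168])-0.004*ax
env.reach(p+[0,0,0.06],R(h)); env.movel(p,R(h),0.06); st()
effector.grasp(40); st()
env.movel(env.sense()["ee_pos"]+[0,0,0.028],rate=0.08); st(); wrist("w3")
E
```

```text
t 6.53 p [0.5371 0.168  0.1684] h 0.3 w 0.0922 F [ 0.2 -0.8 -0.2] M [-0.06 -0.09  0.01] g 0.0 j7 -0.37
t 7.68 p [0.5372 0.1679 0.1681] h 0.3 w 0.0135 F [ 1.4  0.5 -0.6] M [ 0.08 -0.37  0.02] g 40.0 j7 -0.37
t 8.18 p [0.5373 0.1678 0.1966] h 0.3 w 0.0133 F [ 0.5 -0.6 -4. ] M [-0.06 -0.06 -0.04] g 40.0 j7 -0.35
```

View pics/w3.png

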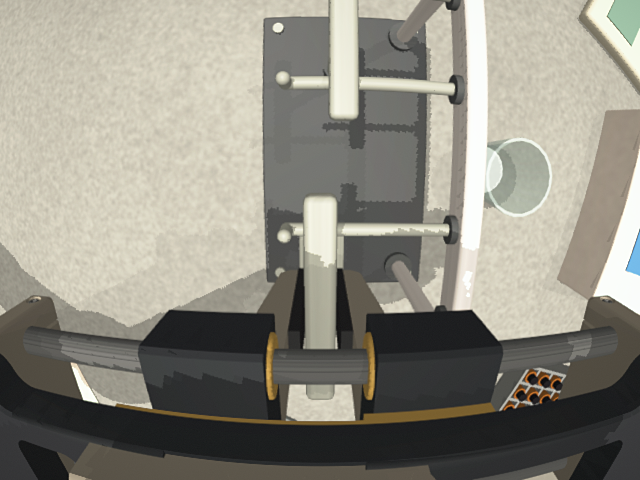

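```bash
python3 - <<'E'
from h import *
h=0.30; ax=np.array([np.cos(h),np.sin(h),0])
g=np.load("pics/w3.npz"); s=env.sense()
P=onz(g,320,196.,s["ee_pos"][2]+0.026); print("far end in tool",s["tcp_rot"].T@(P-s["ee_pos"]))
env.movel(s["ee_pos"]-0.10*ax,rate=0.15)
env.movel(env.sense()["ee_pos"]+[0,0,0.065],rate=0.2); st()
hs=-0.045
env.reach(np.array([0.5584,-0.2076,0.245]),R(hs)); env.pause(0.3); st(); wrist("w4")
p,d=viewer.read_camera("side"); cv2.imwrite("pics/side1.png",cv2.resize(p[240:420,250:440,::-1],None,fx=3,fy=3)); 
print([(np.round(r["at"],4),round(r["score"],2)) for n in ("key_mouth","spindle_tip","key_bar") for r in tip_of("side",n)[:1]])
E
```

```text
far end in tool [ 0.04961574  0.00070181 -0.02601658]
t 9.53 p [0.4427 0.1382 0.2609] h 0.3 w 0.0141 F [-0.5 -0.6 -3.1] M [-0.07 -0.12  0.02] g 40.0 j7 -0.21
t 11.19 p [ 0.5586 -0.2067  0.2453] h -0.044 w 0.0135 F [-0.8  0.  -2.2] M [-0.   -0.05  0.01] g 40.0 j7 0.06
[(array([ 0.5597, -0.2086,  0.1539]), 0.86), (array([ 0.5576, -0.2108,  0.1189]), 0.55), (array([ 0.5578, -0.2073,  0.2627]), 0.82)]
```

View pics/side1.png

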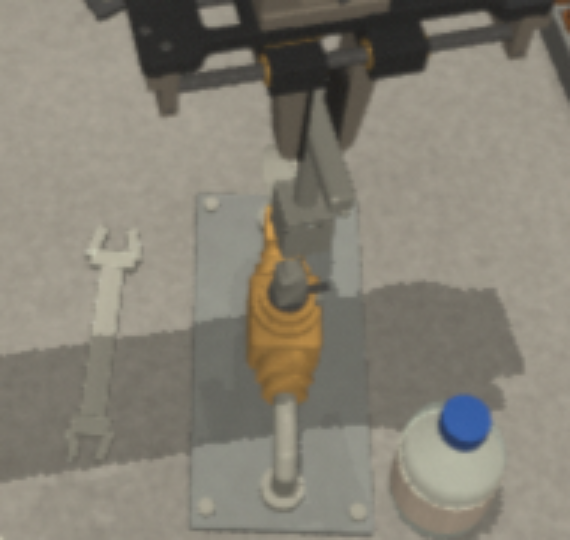

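```bash
python3 - <<'E'
from h import *
hs=-0.045; xy=[0.558,-0.2076]
for z in (0.212,0.206,0.200,0.194,0.188,0.182,0.179):
    env.movel(np.array(xy+[z]),R(hs),0.06); st()
    if abs(env.sense()["wrist_force"][2]+3)>15: print("contact"); break
E
```

```text
t 12.14 p [ 0.5582 -0.2076  0.212 ] h -0.045 w 0.0136 F [-0.3  1.3 -2.1] M [-0.03 -0.07 -0.02] g 40.0 j7 0.04
t 12.39 p [ 0.5578 -0.2076  0.2057] h -0.045 w 0.0134 F [ 0.6 -0.1 -2.4] M [-0.02 -0.06  0.02] g 40.0 j7 0.04
t 12.64 p [ 0.5577 -0.2076  0.1995] h -0.045 w 0.0137 F [-0.8  0.5 -3.4] M [-0.02 -0.09 -0.05] g 40.0 j7 0.04
t 12.89 p [ 0.5578 -0.2075  0.1935] h -0.045 w 0.0135 F [ 1.3  0.2 -2.7] M [-0.05 -0.09 -0.07] g 40.0 j7 0.03
t 13.14 p [ 0.5579 -0.2075  0.1875] h -0.045 w 0.0137 F [ 0.4 -0.9 -2.5] M [-0.02 -0.1  -0.02] g 40.0 j7 0.03
t 13.39 p [ 0.5579 -0.2075  0.1816] h -0.045 w 0.0137 F [-0.8 -0.4 -2.6] M [-0.07 -0.13  0.02] g 40.0 j7 0.03
t 13.64 p [ 0.5581 -0.2076  0.1789] h -0.045 w 0.0138 F [-0.5 -0.9 -3.3] M [-0.02  0.08  0.03] g 40.0 j7 0.03
```

```bash
python3 - <<'E'
from h import *
hs=-0.045; xy=[0.558,-0.2076]; z=.179
for z in (0.178,0.177,0.176,0.175):
    env.movel(np.array(xy+[z]),R(hs),0.03); env.pause(.1); st()
    if env.sense()["wrist_force"][2]>3: break
for h in np.arange(0.1,1.56,0.12):
    if h>1.25: h=1.25+(h-1.25)*0.5
    env.reach(np.array(xy+[z]),R(h)); st()
    s=env.sense()
    if abs(s["moment"][2])>0.6: print("stop"); break
E
```

```text
t 13.99 p [ 0.5581 -0.2076  0.1782] h -0.045 w 0.0136 F [-0.6 -0.1 -2.6] M [ 0.    0.03 -0.  ] g 40.0 j7 0.02
t 14.34 p [ 0.5585 -0.2077  0.178 ] h -0.045 w 0.0138 F [-2.2  0.1  5.9] M [ 0.16  0.48 -0.01] g 40.0 j7 0.02
t 14.59 p [ 0.558  -0.2075  0.178 ] h 0.1 w 0.0138 F [-3.1  0.9  7.5] M [ 0.25  0.85 -0.04] g 40.0 j7 0.15
t 14.84 p [ 0.558  -0.2076  0.178 ] h 0.22 w 0.0137 F [-2.7  1.1  7.3] M [0.2  0.89 0.  ] g 40.0 j7 0.26
t 15.09 p [ 0.5579 -0.2076  0.178 ] h 0.34 w 0.0135 F [-3.9  1.3  6.6] M [ 0.21  0.92 -0.04] g 40.0 j7 0.37
t 15.34 p [ 0.5579 -0.2077  0.178 ] h 0.46 w 0.0134 F [-3.5 -0.1  6.7] M [ 0.15  0.92 -0.03] g 40.0 j7 0.48
t 15.59 p [ 0.5578 -0.2078  0.178 ] h 0.58 w 0.0132 F [-3.8  0.9  7.3] M [ 0.11  1.02 -0.07] g 40.0 j7 0.58
t 15.84 p [ 0.5578 -0.2079  0.178 ] h 0.7 w 0.0137 F [-3.8  1.   7.3] M [0.04 1.   0.  ] g 40.0 j7 0.69
t 16.09 p [ 0.5578 -0.208   0.178 ] h 0.82 w 0.0137 F [-3.4  0.1  7.2] M [ 0.04  1.05 -0.08] g 40.0 j7 0.79
t 16.34 p [ 0.5578 -0.2081  0.178 ] h 0.94 w 0.0132 F [-3.8  0.6  8. ] M [-0.02  0.99 -0.03] g 40.0 j7 0.9
t 16.59 p [ 0.5578 -0.2082  0.178 ] h 1.06 w 0.0139 F [-3.2 -0.5  8. ] M [-0.13  0.93 -0.05] g 40.0 j7 1.01
t 16.84 p [ 0.5578 -0.2083  0.178 ] h 1.18 w 0.0136 F [-3.2 -0.5  8.2] M [-0.17  0.97 -0.02] g 40.0 j7 1.11
t 17.09 p [ 0.5578 -0.2084  0.178 ] h 1.275 w 0.0133 F [-3.8 -0.2  6.6] M [-0.18  0.92 -0.02] g 40.0 j7 1.2
t 17.34 p [ 0.5578 -0.2084  0.178 ] h 1.334 w 0.0132 F [-3.8 -1.4  7.2] M [-0.19  0.94 -0.06] g 40.0 j7 1.25
t 17.59 p [ 0.5578 -0.2085  0.178 ] h 1.394 w 0.0138 F [-3.5 -1.8  7.1] M [-0.23  0.94 -0.05] g 40.0 j7 1.3
```

```bash
python3 - <<'E'
from h import *
p=np.array([0.558,-0.208,0.1775])
for h in np.arange(1.42,1.56,0.025):
    env.reach(p,R(h)); env.pause(.1); st()
    if abs(env.sense()["moment"][2])>0.35: print("stop"); break
wrist("w5")
p,d=viewer.read_camera("side"); cv2.imwrite("pics/side2.png",cv2.resize(p[240:420,250:440,::-1],None,fx=3,fy=3))
E
```

```text
t 17.94 p [ 0.5578 -0.2086  0.178 ] h 1.419 w 0.0136 F [-2.4  0.1  6.1] M [-0.23  0.81 -0.1 ] g 40.0 j7 1.32
t 18.29 p [ 0.5579 -0.2086  0.1781] h 1.444 w 0.0135 F [-3.1 -0.3  6.1] M [-0.24  0.82 -0.05] g 40.0 j7 1.34
t 18.64 p [ 0.5578 -0.2086  0.178 ] h 1.468 w 0.0136 F [-3.6 -0.3  6.4] M [-0.22  0.82 -0.24] g 40.0 j7 1.37
t 18.99 p [ 0.558  -0.2086  0.178 ] h 1.493 w 0.0136 F [-3.4  0.   5.4] M [-0.2   0.68 -0.4 ] g 40.1 j7 1.39
stop
```

View pics/side2.png

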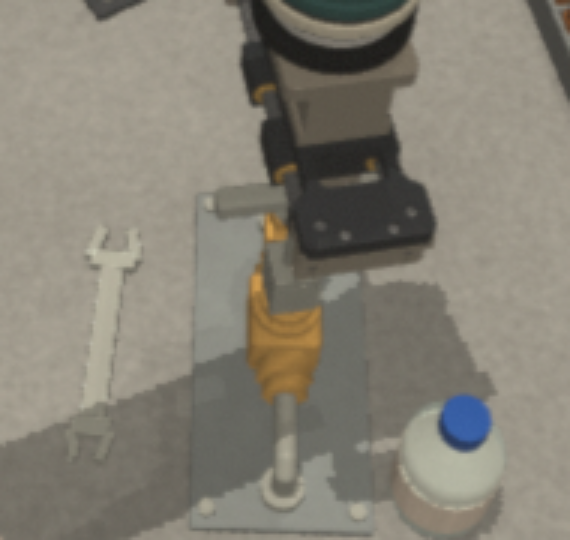

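```bash
python3 - <<'E'
from h import *
p=np.array([0.558,-0.2084,0.178])
env.reach(p,R(1.52)); env.pause(.3); st()
env.reach(p,R(1.44)); env.pause(.2); st()
effector.release(); env.pause(.2); st()
env.movel(p+[0,0,0.03],rate=0.05); env.movel(p+[0,0,0.13],rate=0.15); st()
h=1.44; x=R(h)[:,0]
env.movel(p+[0,0,0.15]-0.12*x,rate=0.2); env.pause(.3); st(); wrist("w6")
p2,d=viewer.read_camera("side"); 
for n in ("key_bar","key_mouth","hex_key_bar"): print(n,[(np.round(r["at"],4),round(r["score"],2)) for r in tip_of("side",n)[:1]])
a=cv2.resize(p2[240:420,250:440,::-1],None,fx=2,fy=2); b=cv2.imread("pics/w6.png")[:,100:540]
b=cv2.resize(b,(int(440*360/480),360)); cv2.imwrite("pics/fin.png",np.hstack([a,b]))
E
```

```text
t 19.64 p [ 0.5581 -0.2085  0.1781] h 1.52 w 0.0136 F [-1.7 -0.6  2.6] M [-0.1   0.33 -0.65] g 40.4 j7 1.41
t 20.09 p [ 0.5579 -0.2086  0.178 ] h 1.441 w 0.0135 F [-2.4 -2.4  4.7] M [-0.34  0.67 -0.05] g 40.0 j7 1.34
t 21.5 p [ 0.558  -0.2084  0.178 ] h 1.44 w 0.0918 F [ 1.1  0.5 -0. ] M [ 0.03 -0.11  0.05] g 0.0 j7 1.34
t 23.07 p [ 0.5574 -0.2084  0.307 ] h 1.44 w 0.0919 F [ 0.4 -0.6 -0.5] M [-0.01 -0.16 -0.07] g 0.0 j7 1.43
t 24.12 p [ 0.6764 -0.2245  0.3284] h 1.439 w 0.0921 F [-0.1  0.6  0. ] M [-0.01 -0.13  0.03] g 0.0 j7 1.4
key_bar [(array([ 0.5572, -0.2081,  0.1954]), 0.7)]
key_mouth [(array([ 0.5567, -0.2078,  0.0852]), 0.57)]
hex_key_bar [(array([0.5069, 0.2945, 0.1884]), 0.56)]
```

View pics/fin.png

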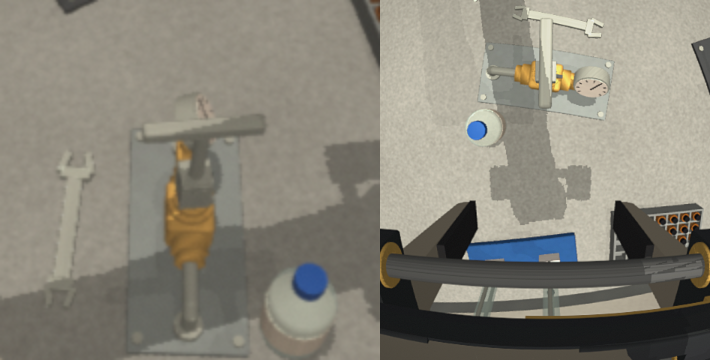

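```bash
python3 -c "
from station import workorder; print(workorder.finish_job())"
```

```text
the job is handed in; nothing more can be done
None
```

The nitrogen valve is open and the job is handed in, at about 24 s. The box-socket key was lowered fully home, turned counter-clockwise until the torque rose at the open stop, and left standing on the spindle. I judged the open stop by torque and angle because the key hides the pointer. The other key and everything else were left where they were.

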